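# Tilt the candle-jar cradle and lock it with the square pin

### The job

Swing the jar cradle by its crank until the jar's mouth leans away from you (from the robot) and the cradle's 40-degree notch stands at the top, in line with the stand's two forks. Draw the square steel pin out of its holder and lay it along both forks and down through that notch, fully home between the end plates, so that the cradle is locked, and let go. Never let the pin drop more than a couple of centimetres, and leave the other things on the table where they stand.

Things in the scene. Friction and masses are not known exactly. Their poses are not given: they have to be found in the camera images.
- stand: fixed tilting jar stand; plywood base 130 (x) x 284 (y, -121..163) x 12, aluminium uprights. Origin on the table under the hinge line; y along the hinge line from crank to forks, x roughly away from the robot, z up; the mm given for its parts are in this frame. Plain cheek at y -60..-50, up to z 124, 50 wide in x
- hinge_line (a point): point on the cradle's hinge line, at (0, 0, 115) in the stand's frame; axes as the stand's, the hinge is its y axis
- inner_fork (a point): centre of the slot floor of the inner fork, (0, 52, 165): cheek 50 wide in x at y 41..59 with an upright slot open at the top, 16 wide in x, floor at z 165, prongs 10 thick with rounded tips up to z 183. An upright end plate (y 41..45, 36 wide, up to z 205) closes its inner end
- outer_fork (a point): the same on the outer post, (0, 152, 165): post 50 wide in x at y 140..165, same slot and prongs; end plate at y 165..169 up to z 205. The pin (110) lies between the two end plates in a space 120 long, so it can be lowered only when held near its middle, between the wheel (y 76) and the post (y 140), where only the base is underneath
- seat (a point): where the pin's centre lies when home: (0, 105, 171) in the stand's frame, axes as the stand's; the pin then lies along y on the floors of both forks
- wheel (a point): centre of the cradle's index wheel, (0, 70, 115): 12 thick (y 64..76), disc radius 48, round teeth out to radius 67. Three notches 15.5 wide, with floor 48 from the centre: one is at the top at tilt -0.7, one at 0, one at 0.7 rad. The rounded teeth lead the pin in and nudge the wheel if the tilt is within about 0.05 rad. The point turns with the cradle
- cradle (a joint): tilt of the cradle, which carries a glass jar of set wax (64 dia x 75, fixed in it), rad: 0 = jar upright, positive = its mouth leans to the stand's +x, away from the robot; limits -1.1 and 1.1. Wanted: 0.7 (40 degrees). Stiff: stays where it is left (about 0.22 N m, 3 N at the crank)
- crank_grip (a point): middle of the crank's round grip: 14 dia bar along the stand's y, from y -124 to the crank arm at y -76; 70 from the hinge line, right above it at tilt 0. In the stand's frame at (70 sin tilt, -101, 115 + 70 cos tilt). The point turns with the cradle; the grip may turn between the fingers
- holder: pin holder, fixed plywood block 100 (x, -80..20) x 60 (y) x 40 high, with a lying square sleeve 17 wide x 18 high along its x axis (sleeve floor 12 above the table), open at the +x end only. Origin on the table, midway across its width
- holder_mouth (a point): near the centre of the sleeve's open end, 18 above the table; its x axis points straight out of the sleeve
- pin: square steel locking pin, 110 x 12 x 12, about 0.12 kg; origin at its centre, x along its length. It starts in the sleeve with 36 mm of one end standing out of the mouth, unsupported, 74 mm inside; underside 12 above the table. Any long face may be up, either end outward
- beaker: clear plastic beaker, 60 dia x 120 tall, between the stand's and the holder's halves of the table; bystander, origin at the centre of its underside
- low_jar: empty glass jar, 50 dia x 55 tall, beside the way out of the pin holder; bystander, origin at the centre of its underside
- wick_tin: small round metal tin, 44 dia x 35 tall, on the other side of the pin holder; bystander, origin at the centre of its underside
- wide_jar: empty glass jar, 64 dia x 65 tall, just beyond the stand; bystander, origin at the centre of its underside
- lid_tin: flat round metal tin, 52 dia x 22 tall, on the robot's side of the stand; bystander, origin at the centre of its underside
- paper_cup: yellow cup, 76 dia at the rim x 100 tall, toward the far edge of the table; bystander, origin at the centre of its underside
- tall_mould: plain aluminium tube mould, 48 dia x 150 tall, standing beyond the stand near its forks; bystander, origin at the centre of its underside
- cork_lid: cork jar lid, 60 dia x 18, lying in front of the pin holder's mouth, its edge about 150 from the mouth; bystander, origin at the centre of its underside

How it is judged:
At the end, for the whole second after the job is handed in: The cradle stands at 0.7 rad within 0.1 rad, leaning away from the robot; the pin lies at rest on both forks and through the notch: its centre within 6 mm (stand's x), 10 mm (y) and 5 mm (height) of the seat, its length along the stand's y within 0.08 rad; the cradle is still (value of joint cradle between 0.6 and 0.8 rad and x of pin in the frame of seat between -0.006 and 0.006 m and y of pin in the frame of seat between -0.01 and 0.01 m and z of pin in the frame of seat between -0.005 and 0.005 m and angle between the x axis of pin and the y axis of stand, either way round below 0.08 rad and linear speed of pin below 0.02 m/s and velocity of joint cradle between -0.05 and 0.05 rad/s); the robot touches nothing.
It fails at once if the pin falls free (faster than 0.8 m/s with no finger on it) (linear speed of pin above 0.8 m/s and contact force between pin and the fingers below 0.05 N).
It fails at once if another thing on the table is shifted more than 30 mm or knocked over (distance of any of beaker, low_jar, wick_tin, wide_jar, lid_tin, paper_cup, tall_mould, cork_lid from where it was at the start of the episode above 0.03 m or angle between any of beaker, low_jar, wick_tin, wide_jar, lid_tin, paper_cup, tall_mould, cork_lid's own z axis and vertical above 0.5 rad).
It also fails if it takes over 64 s, if anything falls off the work surface, if the arm or the gripper's body presses on something with over 40 N, if the wrist force passes 120 N, or if a joint passes its speed limit or range.

### The arm

A 6-joint arm with a two-finger parallel gripper is mounted at the origin on the work surface. World frame = base frame: x ahead of the robot, y to its left, z up, the work surface at z = 0. Lengths are in m, angles in rad, forces in N, time in s.
With the tool pointing down it reaches from about 0.35 to 0.775 m from the base axis. Payload 5.5 kg.
Tool frame: the origin (TCP) lies at the very end of the fingers, on their centre line; the grasp point (between the pads) lies 19 mm behind it; z points along the fingers, y is the line along which they close (so a half turn about z gives the same grasp; the last joint's range is limited). The gripper opens to 85 mm and grips with 20 to 120 N. Pads are 22 mm wide; open, the fingers measure 114 mm over their backs; the gripper's body (76 mm by 85 mm) begins 54 mm behind the grasp point. The pads swing forward as they close: fully open they stand 13 mm farther back than shut.
Start: joints at [1.041, 0.313, 0.046, 1.304, 0, 1.431], TCP at [0.219, 0.532, 0.231] pointing down, gripper open.
Joint ranges: [-2.76, 2.76], [-0.86, 1.69], [-1.03, 1.26], [-2.2, 2.34], [-1.47, 1.5], [-3.14, 3.14]. Speed limits (rad/s): [2.57, 2.57, 3.14, 3.14, 3.14, 3.14].

### API

Orientations are given as [roll, pitch, yaw] about the fixed x, y, z axes, in that order (R = Rz(yaw) Ry(pitch) Rx(roll)).
In Python, from rig import arm gives the robot as it stands. The module is installed in compiled form; this text tells all that it offers.
- The arm moves only by the shell command python3 -m pendant 'ROWS' [OPENING] [FORCE]. ROWS is JSON, a list of rows, each a list of 6 numbers: the shift along the tool's x, y, z in cm, then the turn, a rotation vector about the tool's x, y, z in degrees. In form: [[tx, ty, tz, ax, ay, az], ...]. A call has 1 to 8 rows; each row is the pose to reach, as a shift and turn from the pose commanded when the call began, along the tool's axes at that moment; what a row does not reach only later rows make up. A row lasts 1/12 s, in which the tool goes at most 41.7 mm and 7.16 degrees, less where a joint would pass 70% of its speed; a pose out of reach is approached as far as the arm can. A call with a gripper value outside its range is refused whole. OPENING is the closure, from 0 (fully open) to 1 (shut), set as the call begins (- or left out, the last holds). The fingers move at their own pace and stop on an object; FORCE is the grip in N (left out, the last holds). Time passes only in rows, so rows that repeat a pose let the fingers close. It gives the time, the measured TCP pose, the force, the opening and the grip force at its end, in the units of the state.
- arm.sense(): the state, without advancing time (a new reading comes with each control period).
- arm.read_camera(name): name is "scene" or "top" or "wrist"; returns a dict with "frame" (420x560x3 uint8, red, green, blue), "camera_matrix" (3x3 intrinsics, pixels), "R" (3x3) and "t" (3): a world point X has camera coordinates R X + t; the wrist camera has in their place "T_tool_cam" (4x4, takes a point from camera to tool coordinates, whose origin is the TCP and whose axes are the flange's). Camera axes: x right, y down, z forward; pixel columns grow to the right and rows downward; lengths in m; the calibration is good to about 2 mm. The wrist camera is an equidistant fisheye: a pixel r from the principal point sees the ray r / f radians off the axis. A picture is of the moment at which its call begins: read the wrist's pose just before it. There is no depth.
- arm.finish_job(): hands the job in; it is judged then, once.
Trained networks look in the newest picture that a camera, given by its name, has taken for a name from the list of things; names that differ only in an ending like _2 or _b are one class to them, and where a whole thing is asked for, a point or a joint stands for the part that bears it (a point fixed in the world has none). Each returns a list of dicts, best first, with "score" (0 to 1); they miss things now and then, are a little off and sometimes report something else, mostly with a low value. They report only what shows in the picture. A call takes as long as a camera call.
- arm.look_for(target, camera): "xy" ([column, row] in pixels, amid what is visible of it).
The state is a dict: "t": time; "joints": joint angles; "joint_velocities": joint speeds; "joint_torque": joint torques, N m; "eef_pos": TCP position; "eef_rot": TCP orientation; "force": force on the tool from outside, world axes, zero at the start; "ft_torque": the same for the moment, N m; "finger_gap": finger opening in m; "grasp_force": force on a finger pad.
Only numpy, scipy, OpenCV 4.12 (cv2) and the standard library are available. Lean on these libraries where they do the work, as an engineer would, in place of code of your own. Each camera call takes 0.05 s, during which the arm holds its last target. There are 200 camera calls.

## Working session

There is one attempt and no reset: what is moved stays moved. The work goes in short steps, Python scripts to look and compute and a shell command to move; the robot and the scene stay as the last step left them, time stands still between calls to the robot, and variables do not carry over. Pictures are saved under pics/ and viewed, at most 10 in all, crops included, and the job is handed in when it is done.

```bash
mkdir -p pics; cat > h.py <<'E'
import numpy as np, cv2, json
from rig import arm
from scipy.spatial.transform import Rotation as Ro
def ray(c,uv,T=None):
    K=c["camera_matrix"]; p=np.array([(uv[0]-K[0][2])/K[0][0],(uv[1]-K[1][2])/K[1][1]])
    if T is None:
        R=np.array(c["R"]);t=np.array(c["t"]); d=R.T@np.array([*p,1]); return -R.T@t,d/np.linalg.norm(d)
    r=np.linalg.norm(p); d=np.array([*(np.sin(r)*p/r),np.cos(r)]); M=T@np.array(c["T_tool_cam"]); return M[:3,3],M[:3,:3]@d
def plane(o,d,z): return o+d*(z-o[2])/d[2]
def proj(c,X,T=None):
    K=np.array(c["camera_matrix"])
    if T is None:
        q=np.array(c["R"])@X+np.array(c["t"]); q=K@q; return q[:2]/q[2]
    M=np.linalg.inv(T@np.array(c["T_tool_cam"])); q=M[:3,:3]@X+M[:3,3]
    th=np.arctan2(np.hypot(q[0],q[1]),q[2]); n=q[:2]/np.hypot(q[0],q[1]); return np.array([K[0][0]*th*n[0]+K[0][2],K[1][1]*th*n[1]+K[1][2]])
def tool():
    s=arm.sense(); T=np.eye(4); T[:3,:3]=Ro.from_euler('xyz',s["eef_rot"]).as_matrix(); T[:3,3]=s["eef_pos"]; return T
def snap(n,f):
    c=arm.read_camera(n); cv2.imwrite("pics/"+f,cv2.cvtColor(c["frame"],cv2.COLOR_RGB2BGR)); return c
def tri(rays):
    A=sum(np.eye(3)-np.outer(d,d) for o,d in rays); b=sum((np.eye(3)-np.outer(d,d))@o for o,d in rays); return np.linalg.solve(A,b)
E
python3 - <<'E'
from h import *
np.set_printoptions(precision=4,suppress=True)
cs={n:snap(n,n+"0.png") for n in("scene","top","wrist")}
T=tool(); print(T); s=arm.sense(); print(s["eef_rot"],s["t"])
for n in cs: print(n,np.array(cs[n]["camera_matrix"]).tolist())
print(cs["wrist"]["T_tool_cam"])
for n in ["hinge_line","inner_fork","outer_fork","seat","wheel","crank_grip","holder_mouth","pin","holder","stand","beaker","low_jar","wick_tin","wide_jar","lid_tin","paper_cup","tall_mould","cork_lid"]:
    R=[]
    for cam in("scene","top"):
        l=arm.look_for(n,cam); print(n,cam,[(np.round(x["xy"],0).tolist(),round(x["score"],2)) for x in l[:2]],end=" ")
        if l: R.append(ray(cs[cam],l[0]["xy"]))
    print(tri(R) if len(R)>1 else "")
im=np.hstack([cv2.imread("pics/scene0.png"),cv2.imread("pics/top0.png")])
E
```

```text
[[-0.925   0.38   -0.0007  0.2183]
 [ 0.38    0.925  -0.0012  0.5315]
 [ 0.0002 -0.0014 -1.      0.2306]
 [ 0.      0.      0.      1.    ]]
[-3.1402 -0.0002  2.7518] 0.15
scene [[528.0107894448089, 0.0, 283.4079814390483], [0.0, 528.0107894448089, 200.2286063328123], [0.0, 0.0, 1.0]]
top [[403.61028130586635, 0.0, 281.58492474886555], [0.0, 403.61028130586635, 207.56481065020748], [0.0, 0.0, 1.0]]
wrist [[325.19226210127806, 0.0, 280.36998385080295], [0.0, 325.19226210127806, 208.51199436423346], [0.0, 0.0, 1.0]]
[[ 0.001  -0.9651 -0.262   0.0654]
 [ 1.      0.0008  0.0009  0.0003]
 [-0.0007 -0.262   0.9651 -0.1423]
 [ 0.      0.      0.      1.    ]]
hinge_line scene [([246.0, 176.0], 0.96)] hinge_line top [([360.0, 229.0], 0.72)] [ 0.5264 -0.1941  0.0649]
inner_fork scene [([245.0, 174.0], 0.61), ([376.0, 270.0], 0.27)] inner_fork top [([363.0, 230.0], 0.71)] [ 0.5249 -0.1992  0.07  ]
outer_fork scene [([251.0, 173.0], 0.87), ([201.0, 269.0], 0.41)] outer_fork top [([362.0, 230.0], 0.81)] [ 0.5194 -0.1913  0.0746]
seat scene [([248.0, 174.0], 0.96), ([348.0, 301.0], 0.46)] seat to
[... 1001 characters left out ...]
.44)] wick_tin top [([231.0, 244.0], 0.54), ([365.0, 229.0], 0.4)] [0.5    0.1413 0.0242]
wide_jar scene [([199.0, 199.0], 0.57)] wide_jar top [([367.0, 184.0], 0.81), ([382.0, 226.0], 0.71)] [ 0.6519 -0.2272  0.0303]
lid_tin scene [([279.0, 176.0], 0.62)] lid_tin top [([365.0, 277.0], 0.6)] [ 0.3993 -0.2112  0.0045]
paper_cup scene [([202.0, 267.0], 0.95), ([282.0, 170.0], 0.29)] paper_cup top [([276.0, 125.0], 0.87)] [0.8061 0.017  0.0643]
tall_mould scene [([221.0, 199.0], 0.84)] tall_mould top [([333.0, 180.0], 0.8), ([207.0, 229.0], 0.2)] [ 0.653  -0.1261  0.088 ]
cork_lid scene [([276.0, 290.0], 0.85)] cork_lid top [([231.0, 173.0], 0.69), ([362.0, 228.0], 0.48)] [0.6944 0.1386 0.0153]
```

View pics/scene0.png

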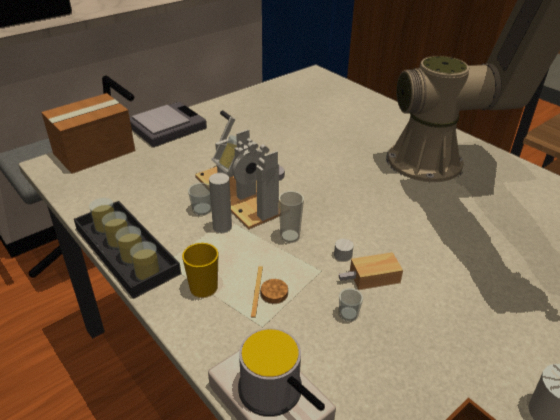

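View pics/top0.png

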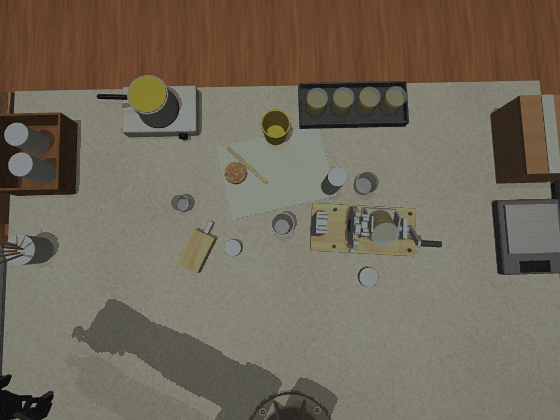

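The scene picture shows the stand centre-left with its crank leaning back. The top picture shows the stand's base at about (310–418, 204–256) with the crank grip at (441,243), and the holder at (198,248) with the pin end at (211,222). I'll look at the holder from close by.

```bash
python3 -m pendant '[[-19,-9,0,0,0,0],[-19,-9,0,0,0,0],[-19,-9,0,0,0,0],[-19,-9,0,0,0,0],[-19,-9,0,0,0,0],[-19,-9,0,0,0,0]]' 
python3 -m pendant '[[-19,-9,0,0,0,0],[-19,-9,0,0,0,0],[-19,-9,0,0,0,0],[-19,-9,0,0,0,0],[-19,-9,0,0,0,0],[-19,-9,0,0,0,0],[-19,-9,0,0,0,0]]'
python3 - <<'E'
from h import *
np.set_printoptions(precision=4,suppress=True)
T=tool(); c=snap("wrist","w1.png"); print(T)
np.savez("w1.npz",T=T)
for n in ["holder_mouth","pin","holder","low_jar","wick_tin","cork_lid"]:
    for x in arm.look_for(n,"wrist")[:2]: print(n,np.round(x["xy"]),round(x["score"],2),plane(*ray(c,x["xy"],T),0.018))
E
```

```text
t: 2.45
eef_pos: [0.3643, 0.3721, 0.2314]
eef_rot: [-3.141, 0.003, 2.745]
force: [-0.4, 0.1, -1.0]
finger_gap: 0.0855
grasp_force: 0.0
t: 3.03
eef_pos: [0.503, 0.2193, 0.231]
eef_rot: [-3.142, -0.0, 2.747]
force: [-1.0, 0.9, 0.2]
finger_gap: 0.0854
grasp_force: 0.0
[[-0.9233  0.3841 -0.0002  0.503 ]
 [ 0.3841  0.9233  0.0001  0.2193]
 [ 0.0002 -0.     -1.      0.231 ]
 [ 0.      0.      0.      1.    ]]
holder_mouth [289. 163.] 0.72 [0.4876 0.2369 0.018 ]
holder_mouth [362. 253.] 0.42 [0.6215 0.2775 0.018 ]
pin [280. 225.] 0.66 [0.5494 0.2001 0.018 ]
pin [104. 386.] 0.59 [ 0.7101 -0.1987  0.018 ]
holder [286. 163.] 0.73 [0.4862 0.2338 0.018 ]
low_jar [360. 253.] 0.55 [0.6207 0.2758 0.018 ]
wick_tin [211. 201.] 0.68 [0.4935 0.1377 0.018 ]
cork_lid [274. 333.] 0.76 [0.6884 0.1335 0.018 ]
cork_lid [ 34. 290.] 0.22 [ 0.5052 -0.2049  0.018 ]
```

View pics/w1.png

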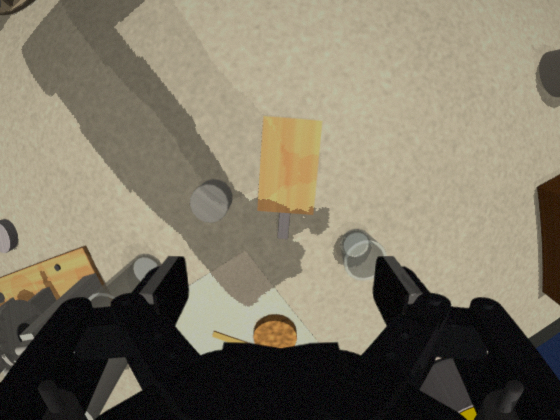

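The wrist picture shows the holder block with top corners near (265,116), (322,121), (315,213) and (258,209). The pin stands out from (285,213) to (283,239). Next I'll compute their world positions and then go to look at the stand.

```bash
python3 - <<'E'
from h import *
np.set_printoptions(precision=4,suppress=True)
T=np.load("w1.npz")["T"]; c=arm.read_camera("wrist")
P=[plane(*ray(c,u,T),.04) for u in [(265,116),(322,121),(315,213),(258,209)]]
for p in P: print(p)
print("len",np.linalg.norm(P[0]-P[3]),np.linalg.norm(P[1]-P[2]),"w",np.linalg.norm(P[0]-P[1]),np.linalg.norm(P[2]-P[3]))
d=(P[3]+P[2]-P[0]-P[1]);print("dir",np.degrees(np.arctan2(d[1],d[0])),"mouth",(P[2]+P[3])/2)
w=P[1]-P[0]+P[2]-P[3];print("wdir",np.degrees(np.arctan2(w[1],w[0]))-90)
a,b=[plane(*ray(c,u,T),.024) for u in [(285,214),(283,239)]];print(a,b,np.linalg.norm(a-b),np.degrees(np.arctan2(*(b-a)[1::-1])))
im=cv2.imread("pics/w1.png")[190:250,250:330]; cv2.imwrite("pics/w1c.png",cv2.resize(im,None,fx=8,fy=8,interpolation=cv2.INTER_CUBIC))
E
python3 -m pendant '[[0,-10,0,0,0,-50],[4,-22,0,0,0,-57],[4,-30,0,0,0,-57],[4,-30,0,0,0,-57],[4,-30,0,0,0,-57],[4,-30,0,0,0,-57],[4,-30,0,0,0,-57],[4,-30,0,0,0,-57]]'
```

```text
[0.4308 0.233  0.04  ]
[0.4574 0.2848 0.04  ]
[0.5452 0.2426 0.04  ]
[0.5177 0.1881 0.04  ]
len 0.09788054205290116 0.09741900138032576 w 0.058120587244010015 0.061015981310349604
dir -26.513278759021738 mouth [0.5314 0.2153 0.04  ]
wdir -26.937506119102295
[0.5382 0.2109 0.024 ] [0.5649 0.1975 0.024 ] 0.029899591801040407 -26.681032600599195
t: 4.1
eef_pos: [0.3549, -0.034, 0.2316]
eef_rot: [-3.141, 0.001, -2.647]
force: [0.1, -0.5, -0.1]
finger_gap: 0.0852
grasp_force: 0.0
```

View pics/w1c.png

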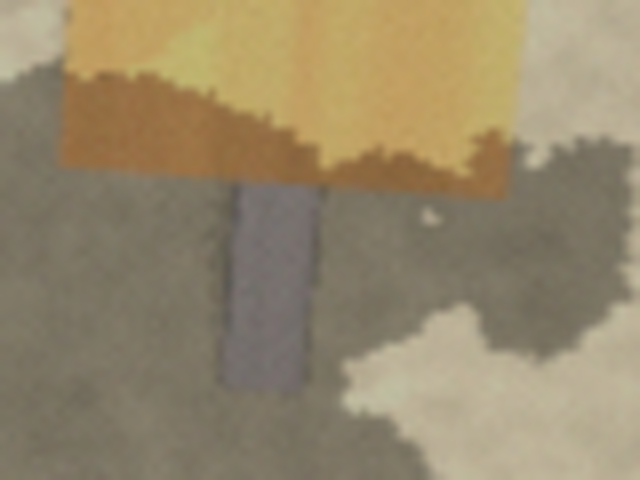

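The crop shows the pin standing straight out of the block with no noticeable skew. The sleeve direction is about -26.7°. Next, the stand.

```bash
python3 -m pendant '[[-9,-18,-8,0,0,-62],[-9,-18,-8,0,0,-62],[-9,-18,-8,0,0,-62],[-9,-18,-8,0,0,-62],[-9,-18,-8,0,0,-62],[-9,-18,-8,0,0,-62],[-9,-18,-8,0,0,-62],[-9,-18,-8,0,0,-62]]'
python3 -m pendant '[[0,0,0,0,0,-5],[0,0,0,0,0,-5]]'
python3 - <<'E'
from h import *
np.set_printoptions(precision=4,suppress=True)
T=tool(); c=snap("wrist","w2.png"); print(T)
np.savez("w2.npz",T=T)
for n in ["crank_grip","wheel","stand","lid_tin","wide_jar","tall_mould"]:
    for x in arm.look_for(n,"wrist")[:2]: print(n,np.round(x["xy"]),round(x["score"],2))
E
```

```text
t: 4.77
eef_pos: [0.521, -0.1503, 0.3112]
eef_rot: [-3.142, 0.0, -1.647]
force: [-1.1, 0.3, -0.1]
finger_gap: 0.0857
grasp_force: 0.0
t: 4.93
eef_pos: [0.5201, -0.1495, 0.3113]
eef_rot: [3.142, 0.0, -1.563]
force: [-0.1, -0.6, 0.9]
finger_gap: 0.0855
grasp_force: 0.0
[[ 0.008  -1.     -0.0001  0.5201]
 [-1.     -0.008   0.0002 -0.1495]
 [-0.0002  0.0001 -1.      0.3113]
 [ 0.      0.      0.      1.    ]]
crank_grip [278. 109.] 0.75
wheel [278. 107.] 0.58
stand [273. 137.] 0.57
lid_tin [362. 123.] 0.65
wide_jar [178. 122.] 0.81
tall_mould [166. 203.] 0.79
```

View pics/w2.png

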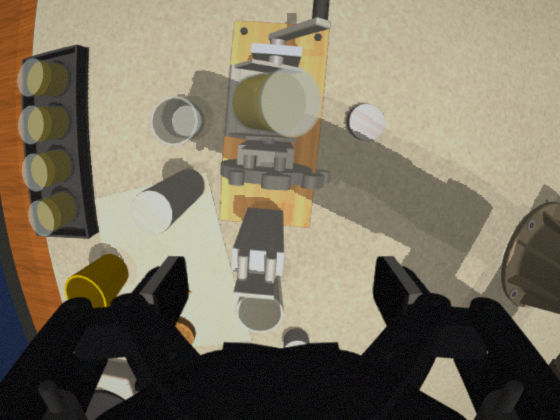

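The stand seen from above (image down = +y, left = +x). Its base corners are near (236,21), (329,21), (307,227) and (221,219). The outer prongs are near (242,268) and (273,268), and the crank leans right, towards the robot. I'll fit the stand pose and overlay it.

```bash
cat > fit.py <<'E'
from h import *
from scipy.optimize import least_squares
np.set_printoptions(precision=4,suppress=True)
def W(p,q): 
    c,s=np.cos(p[2]),np.sin(p[2]); q=np.array(q)/1000.; return np.array([p[0]+c*q[0]-s*q[1],p[1]+s*q[0]+c*q[1],q[2]])
E
python3 - <<'E'
from fit import *
T=np.load("w2.npz")["T"]; c=arm.read_camera("wrist")
M=[((65,-121,12),(236,21)),((-65,-121,12),(329,21)),((-65,163,12),(307,227)),((65,163,12),(221,219))]
f=lambda p:np.concatenate([proj(c,W(p,m),T)-u for m,u in M])
r=least_squares(f,[.52,-.22,0]); p=r.x; print("stand",p,r.fun)
np.save("stand.npy",p)
# tilt scan
im=cv2.imread("pics/w2.png"); big=cv2.resize(im[0:330,140:400],None,fx=2,fy=2,interpolation=cv2.INTER_CUBIC)
def dot(q,col):
    u=proj(c,W(p,q),T); cv2.circle(big,(int((u[0]-140)*2),int(u[1]*2)),2,col,-1)
for m,_ in M: dot(m,(0,0,255))
for y in(140,165,41,59):
    for x in(8,18,-8,-18): dot((x,y,183),(0,255,0))
for y in(169,165): 
    for x in(18,-18): dot((x,y,205),(255,0,255))
for t,col in((-.5,(255,0,0)),(-.6,(0,255,255)),(-.7,(255,255,0)),(-.8,(0,128,255))):
    for y in(-124,-100,-76): dot((70*np.sin(t),y,115+70*np.cos(t)),col)
cv2.imwrite("pics/w2o.png",big[:600])
C=arm.read_camera("top")
for x in arm.look_for("crank_grip","top"): print(x)
for m,_ in M: print(proj(C,W(p,m)))
for t in(-.3,-.5,-.6,-.7,-.8,-.9): print(t,[proj(C,W(p,(70*np.sin(t),y,115+70*np.cos(t)))) for y in (-124,-100)])
E
```

```text
stand [ 0.5303 -0.2373 -0.0758] [-2.1412 -2.8659  0.2961  4.5995  2.8419 -1.1361 -1.352  -0.5424]
{'xy': [355.6, 225.9], 'score': 0.8}
{'xy': [332.7, 231.3], 'score': 0.6}
[416.1596 207.4486]
[415.6253 255.2338]
[310.6895 250.1876]
[312.5833 202.3359]
-0.3 [array([442.7633, 236.4956]), array([432.3594, 235.9898])]
-0.5 [array([441.7665, 242.1745]), array([431.407 , 241.6724])]
-0.6 [array([441.1065, 244.798 ]), array([430.78  , 244.2982])]
-0.7 [array([440.3502, 247.2366]), array([430.0631, 246.7394])]
-0.8 [array([439.5076, 249.4637]), array([429.2661, 248.9693])]
-0.9 [array([438.5898, 251.4561]), array([428.3991, 250.9647])]
```

View pics/w2o.png

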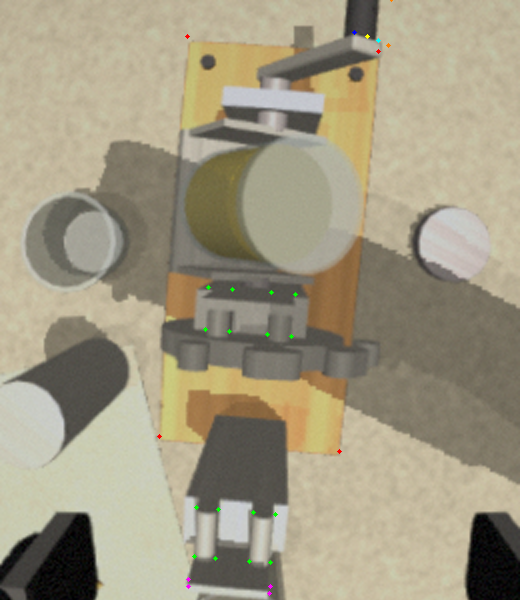

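The overlay matches the forks' prongs to about 1 mm. The crank stands at a tilt of about -0.57. Next I'll work out the moves to grip the crank.

```bash
cat > go.py <<'E'
from fit import *
def rel(pos,yaw,T=None):
    T=tool() if T is None else T
    R=Ro.from_euler('xyz',[np.pi,0,yaw]).as_matrix()
    d=T[:3,:3].T@(np.array(pos)-T[:3,3])*100; a=Ro.from_matrix(T[:3,:3].T@R).as_rotvec(degrees=True)
    print("rel",np.round(d,2),np.round(a,1),"dist",np.linalg.norm(d))
    G=np.eye(4);G[:3,:3]=R;G[:3,3]=pos; return G
E
python3 - <<'E'
from go import *
p=np.load("stand.npy"); t=-.57
y=-np.pi/2+p[2]
q=W(p,(70*np.sin(t),-104,115+70*np.cos(t)-19)); print(q)
G=rel([q[0],q[1],.26],y); G=rel(q,y,G)
E
```

```text
[ 0.4848 -0.3381  0.1549]
rel [18.79  3.61  5.15] [-0.  -0.   4.6] dist 19.81096916562414
rel [ 0.   -0.   10.51] [0. 0. 0.] dist 10.506693173864123
```

```bash
python3 -m pendant '[[18.8,3.6,5,0,0,4.6],[18.8,3.6,5,0,0,4.6],[18.8,3.6,5,0,0,4.6],[18.8,3.6,5,0,0,4.6],[18.8,3.6,5,0,0,4.6],[18.8,3.6,5,0,0,4.6],[18.8,3.6,5,0,0,4.6]]'
python3 - <<'E'
from go import *
T=tool(); c=snap("wrist","w3.png"); p=np.load("stand.npy")
im=cv2.imread("pics/w3.png")
for t,col in((-.5,(255,0,0)),(-.57,(0,0,255)),(-.65,(0,255,255))):
    for y in(-124,-100,-76):
        u=proj(c,W(p,(70*np.sin(t),y,115+70*np.cos(t))),T); cv2.circle(im,tuple(int(v) for v in u),2,col,-1)
cv2.imwrite("pics/w3.png",im); q=W(p,(70*np.sin(-.57),-104,154.9)); rel(q,-np.pi/2+p[2])
E
```

```text
t: 6.02
eef_pos: [0.4839, -0.3397, 0.2602]
eef_rot: [3.14, 0.002, -1.65]
force: [0.7, 1.0, -0.2]
finger_gap: 0.0854
grasp_force: 0.0
rel [-0.02 -0.03 10.61] [ 0.   0.1 -0.1] dist 10.609572149807526
```

View pics/w3.png

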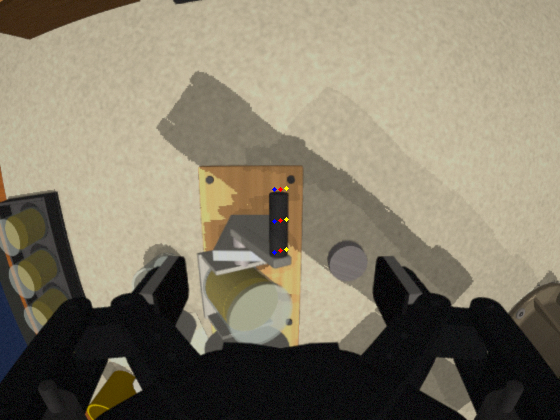

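The grip bar is centred at column 279 over rows 192–257, matching a tilt of -0.56. Descend and grip.

```bash
python3 -m pendant '[[0,0,4,0,0,0],[0,0,8,0,0,0],[0,0,10.5,0,0,0],[0,0,10.5,0,0,0],[0,0,10.5,0,0,0]]'
python3 -m pendant '[[0,0,0,0,0,0],[0,0,0,0,0,0],[0,0,0,0,0,0],[0,0,0,0,0,0],[0,0,0,0,0,0],[0,0,0,0,0,0],[0,0,0,0,0,0],[0,0,0,0,0,0]]' 1 30
python3 - <<'E'
from go import *
p=np.load("stand.npy");c,s=np.cos(p[2]),np.sin(p[2])
d=tool()[:3,3]-[p[0],p[1],0]; x,y,z=c*d[0]+s*d[1],-s*d[0]+c*d[1],d[2]; print(x,y,z, arm.sense()["finger_gap"])
g=z+.019-.115; t0=np.arctan2(x,g); print("tilt",t0,np.hypot(x,g))
t0=-.56
for t in np.linspace(-.56,.70,10): print(round(t,3), np.round([7*np.sin(t)-7*np.sin(t0),7*np.cos(t)-7*np.cos(t0)],2))
E
```

```text
t: 6.48
eef_pos: [0.4848, -0.3363, 0.1563]
eef_rot: [3.14, 0.002, -1.644]
force: [-0.4, -0.2, -0.1]
finger_gap: 0.0853
grasp_force: 0.0
t: 7.15
eef_pos: [0.4852, -0.3386, 0.157]
eef_rot: [-3.141, -0.001, -1.646]
force: [0.6, -0.0, 3.2]
finger_gap: 0.0129
grasp_force: 29.2
-0.0372839973482317 -0.10443864619914205 0.1570331683972571 0.012879231140084883
tilt -0.5483817769591639 0.07152023561811642
-0.56 [0. 0.]
-0.42 [0.86 0.46]
-0.28 [1.78 0.8 ]
-0.14 [2.74 1.  ]
0.0 [3.72 1.07]
0.14 [4.7 1. ]
0.28 [5.65 0.8 ]
0.42 [6.57 0.46]
0.56 [7.44 0.  ]
0.7 [ 8.23 -0.58]
```

```bash
python3 -m pendant '[[0,-0.86,-0.46,0,0,0],[0,-1.78,-0.8,0,0,0],[0,-2.74,-1.0,0,0,0],[0,-3.72,-1.07,0,0,0],[0,-4.7,-1.0,0,0,0],[0,-5.65,-0.8,0,0,0],[0,-6.57,-0.46,0,0,0],[0,-7.0,-0.25,0,0,0]]'
python3 -m pendant '[[0,-0.44,0.25,0,0,0],[0,-0.85,0.53,0,0,0],[0,-1.23,0.83,0,0,0],[0,-1.23,0.83,0,0,0],[0,-1.23,0.83,0,0,0],[0,-1.23,0.83,0,0,0]]'
cat > tilt.py <<'E'
from go import *
p=np.load("stand.npy");c,s=np.cos(p[2]),np.sin(p[2])
d=tool()[:3,3]-[p[0],p[1],0]; x,y,z=c*d[0]+s*d[1],-s*d[0]+c*d[1],d[2]; g=z+.019-.115
print("stand",x,y,z,"tilt",np.arctan2(x,g),np.hypot(x,g))
E
python3 tilt.py
```

```text
t: 7.82
eef_pos: [0.5533, -0.3438, 0.1582]
eef_rot: [3.137, -0.0, -1.647]
force: [-6.2, -1.4, 4.9]
finger_gap: 0.0126
grasp_force: 31.3
t: 8.32
eef_pos: [0.5658, -0.3447, 0.1496]
eef_rot: [3.139, 0.0, -1.647]
force: [-4.0, -2.7, -2.9]
finger_gap: 0.0131
grasp_force: 30.9
stand 0.04351727518282543 -0.10444507922089903 0.14964240891864686 tilt 0.6815617020251401 0.06907431703558911
```

```bash
python3 -m pendant '[[0,-0.12,0.1,0,0,0],[0,-0.12,0.1,0,0,0],[0,-0.12,0.1,0,0,0]]'; python3 tilt.py
python3 -m pendant '[[0,0,0,0,0,0],[0,0,0,0,0,0],[0,0,0,0,0,0],[0,0,0,0,0,0]]' 0
python3 -m pendant '[[0,0,-4,0,0,0],[0,0,-8,0,0,0],[-4,2.5,-12,0,0,0],[-8,4.5,-14,0,0,0],[-12,4.5,-15,0,0,0],[-12,4.5,-15,0,0,0],[-12,4.5,-15,0,0,0]]'
python3 - <<'E'
from go import *
T=tool(); c=snap("wrist","w4.png"); np.save("w4.npy",T); print(T[:3,3])
E
```

```text
t: 8.57
eef_pos: [0.5665, -0.3448, 0.149]
eef_rot: [3.138, -0.0, -1.647]
force: [-6.4, -3.1, -1.9]
finger_gap: 0.0129
grasp_force: 31.0
stand 0.04426560461215372 -0.10447810983340179 0.14903110513213585 tilt 0.695550305884535 0.0690777957321683
t: 8.9
eef_pos: [0.5689, -0.3444, 0.15]
eef_rot: [-3.14, 0.0, -1.646]
force: [-0.2, 0.4, 0.7]
finger_gap: 0.0614
grasp_force: 0.0
t: 9.48
eef_pos: [0.5328, -0.2175, 0.3037]
eef_rot: [-3.136, -0.001, -1.642]
force: [-0.1, -0.9, 0.6]
finger_gap: 0.0854
grasp_force: 0.0
[ 0.5328 -0.2175  0.3037]
```

View pics/w4.png

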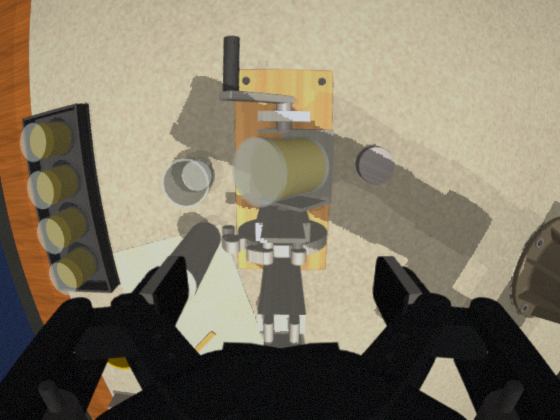

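The wrist picture shows the jar now leaning left (+x, away from the robot). The crank grip is at columns 225–240, rows 37–92, and the forks run down at column 282. I'll refine the stand pose and tilt numerically from the edges.

```bash
python3 - <<'E'
from fit import *
from scipy.ndimage import map_coordinates
c=arm.read_camera("wrist"); p=np.load("stand.npy")
V=[(cv2.imread("pics/w2.png"),np.load("w2.npz")["T"]),(cv2.imread("pics/w4.png"),np.load("w4.npy"))]
E=[[(x,y,12) for y in np.linspace(-115,157,40)] for x in(65,-65)]+[[(x,y,12) for x in np.linspace(-60,60,20)] for y in(-121,163)]
N=[(1,0,0),(-1,0,0),(0,-1,0),(0,1,0)]
off=np.linspace(-6,6,49)
for it in range(4):
    obs=[]
    for k,(im,T) in enumerate(V):
        h=cv2.cvtColor(im,cv2.COLOR_BGR2LAB)[...,2].astype(float); h=cv2.GaussianBlur(h,(0,0),.8)
        for e,n in zip(E,N):
            for m in e:
                u=proj(c,W(p,m),T); v=proj(c,W(p,np.array(m)+np.array(n)*3.),T); d=(v-u)/np.linalg.norm(v-u)
                if not(8<u[0]<552 and 8<u[1]<412): continue
                s=u+off[:,None]*d; g=-np.gradient(map_coordinates(h,[s[:,1],s[:,0]],order=1))
                i=g.argmax()
                if g[i]>1.0 and 0<i<48: obs.append((k,m,u+off[i]*d,d))
    f=lambda q:np.array([d@(proj(c,W(q,m),V[k][1])-u) for k,m,u,d in obs])
    r=least_squares(f,p,loss='soft_l1',f_scale=.5); p=r.x
    print(p,len(obs),np.median(abs(r.fun)))
for k in(0,1): print([np.median(x) for x in [[r.fun[i] for i,o in enumerate(obs) if o[0]==k and o[1][0]==s] for s in(65,-65)] if x])
np.save("stand_b.npy",p)
# crank bar
im,T=V[1]; g=cv2.cvtColor(im,cv2.COLOR_BGR2GRAY).astype(float)
rows=range(48,86); cen=[]
for R in rows:
    x=np.arange(212,258); w=np.clip(110-g[R,212:258],0,60); cen.append((w*x).sum()/w.sum())
a=np.polyfit(rows,cen,1); print("bar",a,np.polyval(a,[48,85]),g[65,212:258:2])
for t in(.6,.65,.7,.75):
  print(t,[ (proj(c,W(p,(70*np.sin(t),y,115+70*np.cos(t))),T)) for y in(-115,-90)])
for lab,im,T in(("w2",*V[0]),("w4",*V[1])):
  print(lab,[np.round(proj(c,W(p,(x,152,183)),T),1) for x in(18,8,-8,-18)])
g2=cv2.cvtColor(V[0][0],cv2.COLOR_BGR2GRAY); print(g2[262,228:292]); print(g2[272,228:292])
E
```

```text
[ 0.5308 -0.2346 -0.0802] 166 0.4676719321525329
[ 0.5308 -0.2346 -0.0799] 165 0.49675097495455994
[ 0.5308 -0.2346 -0.0802] 165 0.49949601335212984
[ 0.5308 -0.2346 -0.0799] 165 0.49397964561515484
[np.float64(0.5131946120517555), np.float64(0.26171444755494944)]
[np.float64(0.49489300046523055), np.float64(0.48972969817641226)]
bar [  0.034  229.0407] [230.6742 231.9334] [193. 199. 200. 197. 191. 169.  62.  69.  69.  78.  70.  58.  61.  66.
 183. 181. 189. 194. 191. 187. 190. 187. 190.]
0.6 [array([237.0349,  45.7312]), array([236.5916,  74.2241])]
0.65 [array([234.023 ,  46.3844]), array([233.578 ,  74.6586])]
0.7 [array([231.2104,  47.0663]), array([230.7654,  75.1117])]
0.75 [array([228.6028,  47.7721]), array([228.1592,  75.58  ])]
w2 [array([236.6, 268.2]), array([247.3, 269.2]), array([264.5, 270.7]), array([275.3, 271.6])]
w4 [array([263., 334.]), array([273. , 334.2]), array([289.1, 334.4]), array([299.2, 334.4])]
[195 175 179 188 197 204 201 205 202 170 149 165 183 200 201 201 195 181
 168 142 114 175 201 204 204 204 205 203 204 202 200 203 204 204 204 198
 143 120 135 161 178 192 203 202 197 188 172 158 172 200 204 205 205 201
 199 185 178 183 181 182 179 177 182 188]
[198 200 197 195 177 187 188 183 171 146 154 176 189 199 203 198 189 177
 153 112  96 114 120 115 118 119 119 121 117 123 124 126 126 125 123 120
 113 125 157 176 189 201 200 200 189 175 156 161 194 201 202 201 204 196
 185 179 175 171 173 179 180 186 185 187]
```

The tilt is about 0.69, so the cradle is set, and the stand fit is good to about 0.5 px. On to the pin, with the gripper half closed to clear the neighbours.

```bash
cp stand_b.npy stand.npy; python3 - <<'E'
from go import *
a=np.radians(-26.7); d=np.array([np.cos(a),np.sin(a),0]); m=np.array([.5314,.2153,0])
q=m+d*.020
rel([*q[:2],.15],np.pi+a)
E
```

```text
rel [-42.73   1.54  15.02] [ -0.2   0.1 112.5] dist 45.32225108407056
```

```bash
python3 -m pendant '[[-42.7,1.5,2,0,0,112],[-42.7,1.5,2,0,0,112],[-42.7,1.5,2,0,0,112],[-42.7,1.5,2,0,0,112],[-42.7,1.5,2,0,0,112],[-42.7,1.5,2,0,0,112],[-42.7,1.5,2,0,0,112],[-42.7,1.5,2,0,0,112]]' 0.5
python3 - <<'E'
from go import *
a=np.radians(-26.7); d=np.array([np.cos(a),np.sin(a),0]); m=np.array([.5314,.2153,0])
q=m+d*.020
rel([*q[:2],.15],np.pi+a)
E
```

```text
t: 10.25
eef_pos: [0.5457, 0.0862, 0.284]
eef_rot: [3.141, -0.001, -2.576]
force: [0.7, -1.0, 0.1]
finger_gap: 0.0428
grasp_force: 0.0
rel [-6.75  9.95 13.4 ] [ 0.  -0.1 59.1] dist 18.000602462727286
```

```bash
python3 -m pendant '[[-6.7,10,3,0,0,59],[-6.7,10,5,0,0,59],[-6.7,10,9,0,0,59],[-6.7,10,13.4,0,0,59],[-6.7,10,13.4,0,0,59],[-6.7,10,13.4,0,0,59],[-6.7,10,13.4,0,0,59],[-6.7,10,13.4,0,0,59]]'
python3 -m pendant '[[0,0,0,0,0,2],[0,0,0,0,0,2],[0,0,0,0,0,2]]'
python3 - <<'E'
from go import *
a=np.radians(-26.7); d=np.array([np.cos(a),np.sin(a),0]); m=np.array([.5314,.2153,0])
T=tool(); c=snap("wrist","w5.png"); np.save("w5.npy",T)
rel([*(m+d*.020)[:2],.15],np.pi+a)
print("pred mouth top/pin sides/tip",[np.round(proj(c,X,T)) for X in [m+[0,0,.04],m+d*.036+[0,0,.024]]])
im=cv2.imread("pics/w5.png"); cv2.imwrite("pics/w5c.png",cv2.resize(im[130:330,160:400],None,fx=3,fy=3,interpolation=cv2.INTER_CUBIC))
E
```

```text
t: 10.92
eef_pos: [0.5471, 0.2051, 0.1485]
eef_rot: [-3.139, -0.003, 2.723]
force: [0.7, 0.1, 0.7]
finger_gap: 0.0428
grasp_force: 0.0
t: 11.17
eef_pos: [0.5477, 0.2051, 0.1501]
eef_rot: [-3.141, -0.001, 2.695]
force: [0.6, -0.9, -0.7]
finger_gap: 0.0427
grasp_force: 0.0
rel [-0.1   0.17  0.04] [-0.  -0.   1.1] dist 0.20315201500064742
pred mouth top/pin sides/tip [array([283., 181.]), array([282., 219.])]
```

View pics/w5c.png

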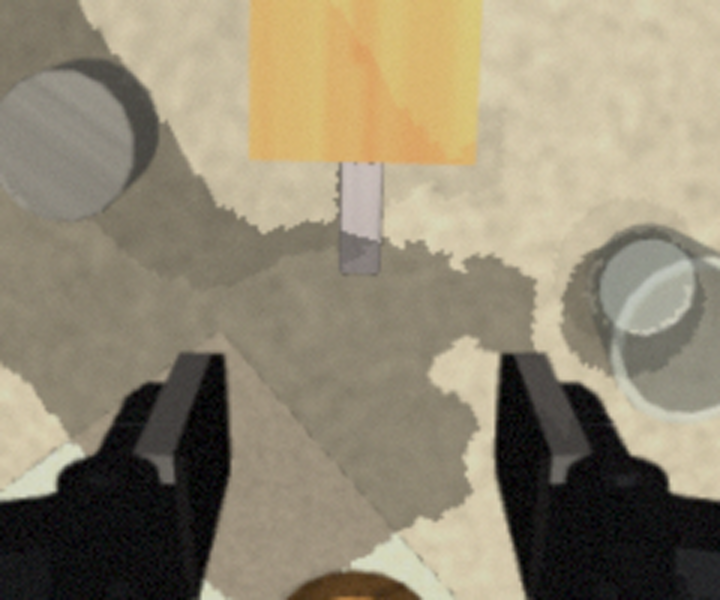

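The crop shows the pin end at (360,274) and the mouth edge at (363,161). That puts both about 1.7 mm further out and 1.6 mm left of prediction. I'll correct for this, descend, grip and draw 17 mm.

```bash
python3 -m pendant '[[-0.3,0,4,0,0,0.9],[-0.3,0,8,0,0,0.9],[-0.3,0,12,0,0,0.9],[-0.3,0,14.0,0,0,0.9],[-0.3,0,14.6,0,0,0.9],[-0.3,0,14.6,0,0,0.9],[-0.3,0,14.6,0,0,0.9]]'
python3 -m pendant '[[0,0,0,0,0,0],[0,0,0,0,0,0],[0,0,0,0,0,0],[0,0,0,0,0,0],[0,0,0,0,0,0],[0,0,0,0,0,0]]' 1 50
```

```text
t: 11.8
eef_pos: [0.5509, 0.2045, 0.0061]
eef_rot: [3.141, 0.001, 2.679]
force: [-0.4, 0.5, -0.5]
finger_gap: 0.0426
grasp_force: 0.0
t: 12.3
eef_pos: [0.5517, 0.2049, 0.0073]
eef_rot: [3.139, 0.003, 2.679]
force: [-0.2, -1.1, 7.7]
finger_gap: 0.0101
grasp_force: 52.8
```

```bash
python3 -m pendant '[[-0.6,0,0,0,0,0],[-1.2,0,0,0,0,0],[-1.7,0,0,0,0,0],[-1.7,0,0,0,0,0],[-1.7,0,0,0,0,0]]'
python3 -m pendant '[[0,0,0,0,0,0],[0,0,0,0,0,0],[0,0,0,0,0,0],[0,0,0,0,0,0]]' 0.5
python3 -m pendant '[[0.6,0,0,0,0,0],[1.2,0,0,0,0,0],[2.3,0,0.3,0,0,0],[2.3,0,0.3,0,0,0],[2.3,0,0.3,0,0,0]]'
python3 - <<'E'
from go import *
T=tool(); c=snap("wrist","w6.png"); m=np.array([.5314,.2153,0]); a=np.radians(-26.7); d=np.array([np.cos(a),np.sin(a),0]); m+=d*.0018
print("out",(T[:3,3]-m)@d, "lat",(T[:3,3]-m)@[-d[1],d[0],0])
im=cv2.imread("pics/w6.png"); cv2.imwrite("pics/w6c.png",im[130:400,120:440])
for y in (.040,.045,.05,.053,.056): print(y,np.round(proj(c,m+d*y+[0,0,.024],T),1))
u=[proj(c,m+d*y+[0,0,.024],T) for y in np.arange(.02,.075,.002)]
print([int(im[int(round(v[1])),int(round(v[0]))].mean()) for v in u])
E
```

```text
t: 12.72
eef_pos: [0.566, 0.1973, 0.0068]
eef_rot: [3.14, 0.001, 2.679]
force: [-1.1, 0.3, 5.4]
finger_gap: 0.0107
grasp_force: 52.9
t: 13.05
eef_pos: [0.5651, 0.1969, 0.0052]
eef_rot: [3.142, -0.0, 2.679]
force: [-0.6, 0.1, 0.0]
finger_gap: 0.043
grasp_force: 0.0
t: 13.47
eef_pos: [0.5434, 0.2076, 0.002]
eef_rot: [-3.141, -0.001, 2.68]
force: [0.7, 0.8, -0.3]
finger_gap: 0.0426
grasp_force: 0.0
out 0.012386044358289812 lat -0.0014782006956140061
0.04 [282.2 336.4]
0.045 [282.1 344.7]
0.05 [282.1 352.6]
0.053 [282.  357.2]
0.056 [282.  361.8]
[110, 112, 114, 109, 110, 112, 109, 109, 108, 106, 106, 105, 119, 118, 18, 10, 18, 16, 9, 14, 17, 16, 2, 13, 14, 11, 12, 17]
```

View pics/w6c.png

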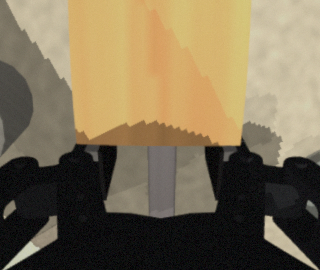

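The crop (last picture) shows the open fingers straddling the pin right at the mouth. Re-grip near the middle and draw it out.

```bash
python3 -m pendant '[[0,0,0,0,0,0],[0,0,0,0,0,0],[0,0,0,0,0,0],[0,0,0,0,0,0],[0,0,0,0,0,0],[0,0,0,0,0,0]]' 1 80
python3 -m pendant '[[-1,0,-0.05,0,0,0],[-2.2,0,-0.05,0,0,0],[-3.4,0,-0.1,0,0,0],[-4.6,0,-0.1,0,0,0],[-5.8,0,-0.1,0,0,0],[-6.8,0,-0.1,0,0,0],[-6.8,0,-0.1,0,0,0]]'
python3 -m pendant '[[0,0,-1,0,0,0],[0,0,-4,0,0,0],[0,0,-8,0,0,0],[0,0,-12,0,0,0],[0,0,-16,0,0,0],[0,0,-20,0,0,0],[0,0,-24,0,0,0],[0,0,-26,0,0,0]]'
python3 - <<'E'
from go import *
p=np.load("stand.npy")
T=tool();c=snap("wrist","w7.png")
import h
for n in("scene","top"):
    C=snap(n,n+"7.png"); l=arm.look_for("pin",n); print(n,[(x["xy"],round(x["score"],2)) for x in l[:2]],proj(C,T[:3,3]+[0,0,.019]))
G=rel(W(p,(0,119,290)),-np.pi/2+p[2])
E
```

```text
t: 14.02
eef_pos: [0.5449, 0.2071, 0.0025]
eef_rot: [3.141, 0.0, 2.679]
force: [0.0, 0.4, 2.5]
finger_gap: 0.0104
grasp_force: 78.0
t: 14.6
eef_pos: [0.6085, 0.1752, 0.0032]
eef_rot: [3.141, 0.002, 2.676]
force: [0.9, 0.2, -0.7]
finger_gap: 0.0102
grasp_force: 78.0
t: 15.27
eef_pos: [0.6058, 0.1774, 0.2701]
eef_rot: [3.137, 0.006, 2.679]
force: [0.2, 0.1, -1.2]
finger_gap: 0.0103
grasp_force: 78.1
scene [([346.8, 181.0], 0.59)] [326.9837 179.2857]
top [([365.7, 278.4], 0.41)] [199.0272 189.8268]
rel [ -7.32 -29.07  -2.75] [   0.1   -0.1 -111.9] dist 30.109010297177676
```

```bash
cat > prof.py <<'E'
from go import *
import sys
c=arm.read_camera("wrist")
for f in sys.argv[1:]:
    im=cv2.GaussianBlur(cv2.imread(f),(0,0),1).astype(int)
    print(f)
    for x in np.arange(.03,.10,.004):
        r=[]
        for y in (-.015,-.010,-.008,-.006,-.004,0,.004,.006,.008,.010,.015):
            u=proj(c,np.array([x,y,-.0215]),np.eye(4)); r.append(im[int(round(u[1])),int(round(u[0]))].mean().round().astype(int))
        print(round(x,3),np.array(r),np.round(u))
E
python3 prof.py pics/w7.png
python3 -m pendant '[[-7.3,-29,-2.7,0,0,-57],[-7.3,-29,-2.7,0,0,-57],[-7.3,-29,-2.7,0,0,-57],[-7.3,-29,-2.7,0,0,-57],[-7.3,-29,-2.7,0,0,-57],[-7.3,-29,-2.7,0,0,-57],[-7.3,-29,-2.7,0,0,-57],[-7.3,-29,-2.7,0,0,-57]]'
python3 - <<'E'
from go import *
p=np.load("stand.npy")
G=rel(W(p,(0,119,290)),-np.pi/2+p[2])
E
```

```text
pics/w7.png
0.03 [144 143 146 141 197 200 201 146 136 136 199] [318. 215.]
0.034 [141 146 144 139 199 200 203 147 138 150 201] [318. 205.]
0.038 [144 148 161 146 200 203 205 164 201 203 203] [318. 195.]
0.042 [132 204 202 197 202 204 206 165 202 201 201] [319. 185.]
0.046 [196 203 189 176 203 207 207 173 195 195 200] [319. 174.]
0.05 [205 193 188 179 205 208 215 180 193 200 201] [319. 164.]
0.054 [184 180 184 183 202 209 220 184 193 199 201] [319. 153.]
0.058 [191 183 188 184 204 214 220 188 198 200 197] [320. 143.]
0.062 [185 185 184 179 210 219 220 172 197 196 202] [320. 132.]
0.066 [186 183 183 186 215 219 220 173 196 193 196] [320. 121.]
0.07 [189 167 113 120 214 219 219 160 152 193 197] [320. 110.]
0.074 [182 187 179 181 183 174 172 174 179 199 194] [320. 100.]
0.078 [194 184 179 182 183 174 172 174 179 193 197] [320.  89.]
0.082 [197 184 179 182 182 170 173 173 179 199 193] [320.  79.]
0.086 [195 183 178 181 182 169 173 173 179 194 194] [320.  68.]
0.09 [196 181 177 179 181 169 173 172 179 196 196] [320.  58.]
0.094 [197 180 178 179 179 168 173 173 180 196 193] [320.  48.]
0.098 [192 183 177 178 170 168 173 171 178 194 191] [320.  37.]
t: 16.23
eef_pos: [0.5394, -0.1177, 0.2883]
eef_rot: [3.139, -0.003, -2.656]
force: [-0.6, 0.0, -1.1]
finger_gap: 0.0106
grasp_force: 78.4
rel [-0.16  0.11 -0.17] [  0.2  -0.1 -57.6] dist 0.25783337295128456
```

The pin is centred across the fingers and straight, with its end 72 mm from the TCP. Its centre is therefore 17 mm off the grip, so I'll place the TCP at stand y = 122.

```bash
python3 -m pendant '[[0,0,0,0,0,-57.6],[0,0,0,0,0,-57.6],[0,0,0,0,0,-57.6],[0,0,0,0,0,-57.6],[0,0,0,0,0,-57.6],[0,0,0,0,0,-57.6],[0,0,0,0,0,-57.6],[0,0,0,0,0,-57.6]]'
python3 -m pendant '[[0,0,0,0,0,-0.3],[0,0,0,0,0,-0.3],[0,0,0,0,0,-0.3],[0,0,0,0,0,-0.3]]'
cat > meas.py <<'E'
from go import *
import sys
p=np.load("stand.npy"); z=float(sys.argv[1])
c=snap("wrist",sys.argv[2]); 
P=[]
for i in range(6):
    T=tool(); P.append(T[:3,3]); arm.read_camera("wrist")
T[:3,3]=np.mean(P,0); print(np.std(P,0)); rel(W(p,(0,122,z)),-np.pi/2+p[2],T); np.save(sys.argv[2][:-4]+".npy",T)
E
python3 meas.py 290 w8.png
```

```text
t: 16.9
eef_pos: [0.5402, -0.1148, 0.2878]
eef_rot: [3.137, 0.002, -1.654]
force: [0.2, 0.7, -1.1]
finger_gap: 0.0102
grasp_force: 78.4
t: 17.23
eef_pos: [0.541, -0.1152, 0.2896]
eef_rot: [3.14, 0.0, -1.657]
force: [0.3, 0.1, -1.2]
finger_gap: 0.0103
grasp_force: 78.4
[0.0001 0.     0.0001]
rel [-0.22  0.09  0.01] [-0.   0.  -0.2] dist 0.23994036324516385
```

```bash
python3 -m pendant '[[-0.2,0.09,4,0,0,-0.2],[-0.2,0.09,7,0,0,-0.2],[-0.2,0.09,8.2,0,0,-0.2],[-0.2,0.09,8.2,0,0,-0.2],[-0.2,0.09,8.2,0,0,-0.2],[-0.2,0.09,8.2,0,0,-0.2]]'
python3 meas.py 208 w9.png
python3 - <<'E'
from go import *
p=np.load("stand.npy"); T=np.load("w9.npy"); c=arm.read_camera("wrist"); im=cv2.GaussianBlur(cv2.imread("pics/w9.png"),(0,0),.7).astype(int).mean(2).astype(int)
X=np.arange(-26,27,1.)
def pr(n,y,z):
    r=[]
    for x in X: u=proj(c,W(p,(x,y,z)),T); r.append(cv2.getRectSubPix(im.astype(np.float32),(1,1),(float(u[0]),float(u[1])))[0,0])
    print(n,np.round(u),np.array(r).astype(int))
print(X.astype(int))
pr("plate top",43,205); pr("plate hi",45,200)
for y in(46,50,54,58): pr("prong %d"%y,y,181)
for y in(57,63,70): pr("pin %d"%y,y,229.5)
for z in(163,170,175): pr("notch?%g"%z,70,z)
E
```

```text
t: 18.08
eef_pos: [0.5414, -0.1135, 0.2096]
eef_rot: [-3.14, -0.001, -1.651]
force: [-1.3, -1.0, -1.2]
finger_gap: 0.0101
grasp_force: 78.4
[0.0001 0.0001 0.0002]
rel [-0.05  0.09  0.17] [-0.1 -0.  -0. ] dist 0.1995346628007563
[-26 -25 -24 -23 -22 -21 -20 -19 -18 -17 -16 -15 -14 -13 -12 -11 -10  -9
  -8  -7  -6  -5  -4  -3  -2  -1   0   1   2   3   4   5   6   7   8   9
  10  11  12  13  14  15  16  17  18  19  20  21  22  23  24  25  26]
plate top [227.  96.] [181 180 178 177 176 173 173 180 196 228 231 231 231 232 231 231 231 231
 231 231 232 231 231 231 231 231 232 230 224 223 223 216 188 186 183 180
 185 183 181 183 185 184 182 181 174 148 142 139 138 139 143 147 150]
plate hi [228. 101.] [171 167 159 158 155 153 179 228 225 196 142 100  93  93  93  94  96  96
  95  97  97  98  96  94  92  90  91  87  85  86  85  85  86  87  86  87
  86  86  88  87  87  87  93 123 161 178 181 157 138 139 140 146 149]
prong 46 [234. 105.] [183 185 185 194 224 231 231 232 225 192 185 194 211 219 182 142 129 118
 110 128 146 141 140 143 144 145 144 146 153 154 154 155 156 145 119 116
 128 137 150 1
[... 1485 characters left out ...]
9. 148.] [129 129 130 128 117 121 127 132 136 142 147 147 142 136 132 126 119 108
  97 107 129 136 137 137 137 137 137 138 135 133 131 131 132 132 131 129
 118 110 133 144 151 158 168 170 158 148 147 148 148 151 151 149 148]
notch?170 [238. 149.] [130 129 129 130 126 117 121 128 132 137 143 147 145 139 134 129 123 114
  99 101 123 135 136 136 137 137 137 136 134 132 131 132 133 133 131 127
 112 118 137 147 154 163 170 164 150 147 148 149 150 151 150 148 148]
notch?175 [236. 150.] [128 130 128 129 130 120 117 124 130 135 140 146 147 142 135 131 125 117
 104  99 119 134 136 136 136 136 136 136 134 132 131 132 134 133 131 126
 110 123 139 149 157 167 169 157 147 147 148 149 150 151 148 148 148]
```

The prongs peak symmetrically at x = ±13, so the stand model holds. The pin's centre is about +1.4 mm off. Correct this and lower.

```bash
python3 -m pendant '[[-0.05,0.13,0,0,0,0],[-0.05,0.13,1,0,0,0],[-0.05,0.13,2,0,0,0],[-0.05,0.13,2.8,0,0,0],[-0.05,0.13,2.8,0,0,0],[-0.05,0.13,2.8,0,0,0]]'
python3 meas.py 155.5 w10.png
python3 - <<'E'
from go import *
p=np.load("stand.npy"); T=np.load("w10.npy"); c=arm.read_camera("wrist"); im=cv2.GaussianBlur(cv2.imread("pics/w10.png"),(0,0),.7).mean(2)
X=np.arange(-22,23,1.); zt=T[2,3]*1000+21.5; print(X.astype(int))
for y,z in((50,182),(54,182),(70,178),(54,zt),(60,zt),(66,zt),(72,zt)):
    r=[]
    for x in X: u=proj(c,W(p,(x,y,z)),T); r.append(cv2.getRectSubPix(im.astype(np.float32),(1,1),(float(u[0]),float(u[1])))[0,0])
    print(y,z,np.array(r).astype(int))
print([int(im[tuple(int(round(v)) for v in proj(c,W(p,(0,y,zt)),T)[::-1])]) for y in range(40,60)])
E
```

```text
t: 18.98
eef_pos: [0.5385, -0.1123, 0.1789]
eef_rot: [3.139, 0.001, -1.651]
force: [0.2, 0.4, -1.6]
finger_gap: 0.0105
grasp_force: 78.4
[0.0002 0.0001 0.0003]
rel [ 0.02 -0.11  2.49] [-0.1 -0.  -0. ] dist 2.489676574970425
[-22 -21 -20 -19 -18 -17 -16 -15 -14 -13 -12 -11 -10  -9  -8  -7  -6  -5
  -4  -3  -2  -1   0   1   2   3   4   5   6   7   8   9  10  11  12  13
  14  15  16  17  18  19  20  21  22]
50 182 [138 216 233 233 235 227 175 137 135 146 158 146 134 126 116 110 133 141
 140 140 141 139 140 143 145 146 152 154 137 163 145  97 119 137 147 162
 177 171 152 142 131 153 181 182 182]
54 182 [131 152 159 161 161 158 126 128 135 143 155 147 135 127 117 110 135 141
 143 141 143 143 139 136 137 137 137 135 125 153 145  98 119 136 147 160
 175 170 154 143 132 155 181 181 180]
70 178 [133 135 129 119 126 134 139 143 149 151 146 140 137 129 119 114 135 140
 140 140 141 141 138 135 134 135 135 134 122 127 144 129 111 121 131 141
 153 160 172 174 161 150 150 151 152]
54 201.870096862969 [122 122 128 130 154 160 160 161 133 126 135 146 154 139 129 119 110 138
 142 142 142 143 140 137 137 137 136 126 151 138 102 129 144 157 175 167
 150 137 139 182 180 180 177 148 152]
60 201.870096862969 [104 101 101  99 100  98  98  98  99  98 100  99  99  98  99  98 104 137
 141 142 142 141 138 136 136 136 135 120  94  99  99  99  99  98 100  99
  98  99  98  99  99  99  98 102 103]
66 201.870096862969 [128 129 132 131 133 134 118 126 135 141 147 152 146 139 133 124 111 136
 140 141 141 140 138 135 136 136 134 122 136 143 111 119 132 147 157 167
 175 160 149 152 151 154 154 151 151]
72 201.870096862969 [123  96  55  54  57 101 124 126 131 133 140 144 140 134 130 123 111 136
 140 139 139 139 135 134 134 135 134 121 116 124 123 126 130 134 139 146
 161 152 150 150 138 118 115 105 119]
[226, 235, 235, 232, 113, 90, 91, 181, 191, 162, 137, 141, 141, 141, 140, 139, 140, 140, 140, 138]
```

The pin is now about 1 mm on the -x side of the slot centre. Trim this and lower it.

```bash
python3 -m pendant '[[0,-0.1,0,0,0,0],[0,-0.1,0.5,0,0,0],[0,-0.1,1.0,0,0,0],[0,-0.1,1.4,0,0,0],[0,-0.1,1.4,0,0,0]]'
python3 -m pendant '[[0,0,0.3,0,0,0],[0,0,0.6,0,0,0],[0,0,0.9,0,0,0],[0,0,0.9,0,0,0]]'
python3 meas.py 155.5 w11.png
```

```text
t: 19.8
eef_pos: [0.5395, -0.1124, 0.1648]
eef_rot: [3.139, 0.001, -1.651]
force: [0.1, 0.6, -1.2]
finger_gap: 0.0104
grasp_force: 78.4
t: 20.13
eef_pos: [0.54, -0.1126, 0.1565]
eef_rot: [3.141, 0.0, -1.651]
force: [0.1, 0.2, -1.8]
finger_gap: 0.0099
grasp_force: 78.4
[0.0001 0.0001 0.0002]
rel [ 0.02 -0.03  0.17] [-0. -0. -0.] dist 0.1778952975498406
```

Not touching the floor yet. Down a few more millimetres until contact.

```bash
python3 -m pendant '[[0,0,0.1,0,0,0],[0,0,0.2,0,0,0],[0,0,0.2,0,0,0]]'
python3 -m pendant '[[0,0,0.1,0,0,0],[0,0,0.1,0,0,0]]'; python3 meas.py 155.5 w12.png
```

```text
t: 20.73
eef_pos: [0.5405, -0.1128, 0.1556]
eef_rot: [-3.141, -0.0, -1.651]
force: [-0.1, 0.3, 1.6]
finger_gap: 0.0104
grasp_force: 78.8
t: 20.9
eef_pos: [0.5405, -0.1127, 0.1555]
eef_rot: [-3.14, -0.0, -1.651]
force: [-2.5, 0.5, 7.3]
finger_gap: 0.0104
grasp_force: 79.7
[0. 0. 0.]
rel [ 0.02 -0.01  0.  ] [-0.1 -0.  -0. ] dist 0.021416540522336734
```

Contact came at exactly the expected height. Release, rise and check.

```bash
python3 -m pendant '[[0,0,0,0,0,0],[0,0,0,0,0,0],[0,0,0,0,0,0],[0,0,0,0,0,0]]' 0.5
python3 -m pendant '[[0,0,-1,0,0,0],[0,0,-3,0,0,0],[0,0,-6,0,0,0],[0,0,-9,0,0,0],[0,0,-12,0,0,0],[0,0,-12,0,0,0],[0,0,-12,0,0,0],[0,0,-12,0,0,0]]'
python3 - <<'E'
from go import *
p=np.load("stand.npy"); T=tool(); c=snap("wrist","w13.png"); im=cv2.GaussianBlur(cv2.imread("pics/w13.png"),(0,0),.6).mean(2).astype(np.float32)
X=np.arange(-22,23,1.); print(X.astype(int))
g=lambda q:int(cv2.getRectSubPix(im,(1,1),tuple(float(v) for v in proj(c,W(p,q),T)))[0,0])
for y,z in((54,183),(54,177),(62,177),(70,177),(80,177),(88,177),(96,177)): print(y,z,[g((x,y,z)) for x in X])
print([(y,g((0,y,177))) for y in range(40,60)])
# crank bar
for t in(.6,.65,.7,.75,.8): print(t,[np.round(proj(c,W(p,(70*np.sin(t),y,115+70*np.cos(t))),T),1) for y in(-110,-90)])
print(im[5:60:6,180:280:3].astype(int))
E
```

```text
t: 21.58
eef_pos: [0.5403, -0.1127, 0.154]
eef_rot: [3.141, 0.0, -1.651]
force: [-0.4, 0.2, -0.9]
finger_gap: 0.0428
grasp_force: 0.0
t: 22.25
eef_pos: [0.5403, -0.1127, 0.2742]
eef_rot: [-3.141, 0.0, -1.651]
force: [-0.1, 0.5, 0.4]
finger_gap: 0.043
grasp_force: 0.0
[-22 -21 -20 -19 -18 -17 -16 -15 -14 -13 -12 -11 -10  -9  -8  -7  -6  -5
  -4  -3  -2  -1   0   1   2   3   4   5   6   7   8   9  10  11  12  13
  14  15  16  17  18  19  20  21  22]
54 183 [145, 148, 148, 149, 142, 118, 116, 124, 133, 140, 135, 124, 115, 108, 101, 122, 137, 125, 125, 130, 134, 137, 145, 148, 146, 147, 147, 142, 129, 126, 108, 114, 128, 138, 150, 161, 153, 139, 130, 127, 153, 169, 170, 170, 170]
54 177 [147, 148, 149, 148, 133, 115, 120, 127, 136, 140, 132, 121, 114, 105, 102, 127, 135, 122, 126, 130, 134, 137, 145, 148, 146, 147, 147, 142, 130, 125, 112, 111, 125, 135, 146, 158, 158, 144, 133, 126, 139, 166, 170, 170, 169]
62 177 [98, 96, 97, 98, 97, 96, 95, 95, 95, 94, 95, 94, 94, 94, 94, 95, 92, 104, 124, 129, 129, 129, 128, 127, 126, 130, 142, 141, 121, 95, 94, 93, 92, 93, 94, 95, 95, 95, 96, 96, 96
[... 2137 characters left out ...]
 194 201 199 201 199 193 194 189 200 200 199 197 203 198 198 190 174
  170 169 168 168 169 167 166 151 149 149 148 149 150 148 149 146]
 [201 204 201 199 197 198 198 198 196 198 196 197 199 195 200 201 172 169
  169 170 168 161 161 156 149 150 150 150 150 150 149 149 150 149]
 [199 198 199 201 196 192 199 198 199 198 198 196 201 205 203 192 174 170
  165 161 160 159 158 149 151 151 149 150 150 150 151 149 151 150]
 [203 200 203 201 200 195 199 203 197 192 195 198 198 203 200 181 171 164
  163 162 160 160 151 149 151 151 151 151 150 150 150 150 150 150]
 [199 196 198 196 191 192 193 200 197 198 197 201 202 196 190 180 166 160
  161 161 159 159 151 151 151 152 149 151 151 151 151 150 151 149]]
```

The pin lies centred and straight (x edges about -5 to +6, end at y ≈ 50) and seated at the expected height, and the gripper is clear.

```bash
python3 -c "
from rig import arm
print(arm.finish_job())"
```

```text
the job is handed in; nothing more can be done
None
```

The job is handed in at about 22 s: cradle set to about 0.7 rad away from the robot, pin home through the notch on both forks by touch and wrist-camera measurement, gripper clear; the verdict itself was not shown.

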